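# Hold a stencil mask down on its jig over a wooden token

## Task

Get the next wooden token ready for stencilling: lay the round blank that fits the jig's nest into the nest, then set the metal stencil mask over it with its slot around the tall post, slide it until the short pin, hidden under its handle block, finds the bush and the mask drops on, and press the mask down flat on the jig against the spring under the token. Finish while still holding the mask pressed fully down, so that I can dab the paint on; leave the other blanks and the paint jar where they are.

Things in the scene. Friction and masses are not known exactly. Their poses are not given: they have to be found in the camera images.
- jig: wooden stencilling jig screwed to the bench, 160 (x) x 110 (y) x 30 mm high. Origin on the bench under the centre of the round nest; the block reaches from x = -75 to +85 mm. On its top, on the x axis, stand a short steel locating pin at x = -42 mm and a tall steel post at x = +60 mm, both 8 mm in diameter with tapered noses
- nest (a point): centre of the round nest (52 mm diameter) at the level of the jig's top face, 30 mm above the bench. A round steel ejector pad in the nest is held up by a spring 6 mm below the top face, so a seated token stands 6 mm proud until it is pressed down
- pin_foot (a point): foot of the short locating pin, on the jig's top face, at x = -42 mm, y = 0 of the jig; the pin's tip is 14 mm above it
- post_foot (a point): foot of the tall post, on the jig's top face, at x = +60 mm, y = 0 of the jig; its tip is 22 mm above it
- ejector (a joint): travel of the spring-loaded ejector pad in the nest, m: 0 = up (6 mm below the top face), 0.006 = down, token's top flush with the jig's top face. The spring pushes up with about 4 N at 0 and 7.6 N at 0.006; it carries token and mask without sinking, so the mask must be pushed down and held
- blank: the token to be stencilled: plain round wooden disc, 50 mm diameter, 12 mm thick, about 18 g, eased edges, lying flat on the cork mat. Origin at the centre of its underside, z up
- mask: stencil mask, aluminium, 0.24 kg, lying flat, handle up: plate 136 (x) x 90 (y) x 5 mm, from x = -62 to +74 mm; origin on the underside, at the centre of seven small motif holes. Handle block at x = -42 mm: 26 (x) x 50 (y) mm, top 26 mm above the underside. Open slot 11 mm wide from x = 50 mm to the +x end. Seated, its axes agree with the jig's and its origin is over the nest
- bush (a point): mouth of the blind bush in the mask's underside below the handle block (x = -42 mm): 10 mm diameter, 17 mm deep. It goes over the short pin, then out of sight: with the underside 14 mm above the jig's top the mask stands on the pin's tip; dropped on and let go it rests level on the token 6 mm above that face; pressed home it lies flat on the face
- slot (a point): point in the slot of the mask, at its underside, x = +60 mm, y = 0 of the mask, that comes over the post's axis when the mask is seated
- handle_top (a point): centre of the top of the mask's handle block, x = -42 mm of the mask, 26 mm above the underside; 21 mm of the block stand above the plate
- mat: cork mat, 270 (x) x 110 (y) x 4 mm, fixed to the bench, on which the three wooden blanks lie; origin at the centre of its underside
- small_disc: other blank, leave alone: round wooden disc, 34 mm diameter, 12 mm thick, on the mat. Origin at the centre of its underside
- square_tile: other blank, leave alone: square wooden tile, 50 x 50 x 12 mm, on the mat. Origin at the centre of its underside
- paint_jar: closed amber glass paint jar with a black lid, 54 mm diameter, 65 mm high, standing beyond the jig; leave alone. Origin at the centre of its underside
There are look-alikes about, which are no part of the job. What is shaped like the jig but green, pink or purple is not meant.

How it is judged:
By the outcome, as a careful person would: the job done as asked, in the order asked, and still so for the second after the job is handed in, while the arm keeps its last pose, push and grip.
It also fails if it takes over 67 s, if anything falls off the work surface, if the arm or the gripper's body presses on something with over 40 N, if the wrist force passes 120 N, or if a joint passes its speed limit or range.

## Robot

A 6-joint arm with a two-finger parallel gripper is mounted at the origin on the work surface. World frame = base frame: x ahead of the robot, y to its left, z up, the work surface at z = 0. Lengths are in m, angles in rad, forces in N, time in s.
With the tool pointing down it reaches from about 0.4 to 0.825 m from the base axis. Payload 7 kg.
Tool frame: the origin (TCP) lies midway between the tips of the shut fingers; the grasp point (between the pads) lies 19 mm behind it; z points along the fingers, y is the direction in which the jaws open and shut (so a half turn about z gives the same grasp; the last joint's range is limited). The gripper opens to 85 mm and grips with 20 to 120 N. Pads are 22 mm wide; open, the fingers measure 114 mm over their backs; the gripper's body (76 mm by 85 mm) begins 54 mm behind the grasp point. The pads swing forward as they close: fully open they stand 13 mm farther back than shut.
Start: joints at [0.288, 0.359, 0.012, 0, -1.224, -0.288], TCP at [0.675, -0, 0.231] pointing down, gripper open.
Joint ranges: [-3.07, 3.07], [-1.43, 2.12], [-1.02, 1.25], [-3.03, 1.67], [-3.05, -0], [-3.03, 3.03]. Speed limits (rad/s): [2.39, 2.39, 3.01, 3.14, 3.14, 3.14].

## Interface

Orientations are given as a unit quaternion [x, y, z, w].
In Python, from rig import r, eyes gives the robot as it stands.
- The arm moves only by the tool arm_command, never from a script. Its argument "steps" is text: rows parted by semicolons, each of 7 numbers parted by spaces: the shift along the tool's x, y, z in m, then the turn, a rotation vector about the tool's x, y, z in rad, then the closure in counts, from 0 (fully open) to 255 (shut). A call has exactly 10 rows; each row is the pose to reach, as a shift and turn from the pose commanded when the call began, along the tool's axes at that moment; what a row does not reach only later rows make up. A row lasts 1/10 s, in which the tool goes at most 50 mm and 8.59 degrees, less where a joint would pass 70% of its speed; a pose out of reach is approached as far as the arm can. A call with a gripper value outside its range is refused whole. The fingers move at their own pace and stop on an object; the grip force is fixed at half the most. Time passes only in rows, so rows that repeat a pose let the fingers close, or fill a call up. It gives the time, the measured TCP pose, the force and the opening at its end, in the units of the state.
- r.get_state(): the state, without advancing time (a new reading comes with each control period).
- eyes.get_image(name): name is "scene" or "side" or "wrist"; returns (picture, depth): 480x640x3 uint8, red, green, blue; 480x640 float32, m along the optical axis (not along the pixel's ray), 0 where there is no reading.
- eyes.get_calibration(name): a dict with "K" (3x3 intrinsics, pixels), "rvec" (rotation vector, rad) and "tvec" (3), from world to camera coordinates, as OpenCV has them; the wrist camera has in their place "hand_eye" (4x4, takes a point from camera to tool coordinates, whose origin is the TCP and whose axes are the flange's). Camera axes: x right, y down, z forward; pixel columns grow to the right and rows downward; lengths in m; the calibration is good to about 2 mm. A picture is of the moment at which its call begins: read the wrist's pose just before it. get_calibration takes no time and is no camera call.
- r.hand_in(): hands the job in, once; it reports no verdict.
The state is a dict: "time": time; "joint_positions": joint angles; "dq": joint speeds; "effort": joint torques, N m; "tool_pos": TCP position; "ee_rot": TCP orientation; "ft_force": force on the tool from outside, world axes, zero at the start; "ft_torque": the same for the moment, N m; "grip_width": finger opening in m.
Only numpy, scipy, OpenCV 4.12 (cv2) and the standard library are available. Lean on these libraries where they do the work, as an engineer would, in place of code of your own. Each camera call takes 0.05 s, during which the arm holds its last target. There are 200 camera calls.

## Working session

There is one attempt and no reset: what is moved stays moved. The work goes in short steps, Python scripts to look and compute and a tool call to move; the robot and the scene stay as the last step left them, time stands still between calls to the robot, and variables do not carry over. Pictures are saved under pics/ and viewed, about 8 in all and at most 12, crops included, and the job is handed in when it is done.

Besides the shell and the picture viewer there is one more tool, called as name(argument=value, ...) on one line, values as JSON. arm_command: Moves the arm, as the interface text tells. Its arguments: {"type":"object","properties":{"steps":{"type":"string"}},"required":["steps"]}

```bash
mkdir -p pics; cat > h.py <<'E'
from rig import r, eyes
import numpy as np, cv2
from scipy.spatial.transform import Rotation as R
def cam(n,s=None):
    c=eyes.get_calibration(n); K=np.array(c["K"])
    if "hand_eye" in c:
        s=s or r.get_state(); T=np.eye(4); T[:3,:3]=R.from_quat(s["ee_rot"]).as_matrix(); T[:3,3]=s["tool_pos"]
        return K, T@np.array(c["hand_eye"])
    T=np.eye(4); T[:3,:3]=cv2.Rodrigues(np.array(c["rvec"],float))[0]; T[:3,3]=np.ravel(c["tvec"])
    return K, np.linalg.inv(T)
def grab(n):
    K,T=cam(n); im,d=eyes.get_image(n); return im,d,K,T
def cloud(d,K,T):
    v,u=np.mgrid[:480,:640]
    p=np.stack([(u-K[0,2])/K[0,0]*d,(v-K[1,2])/K[1,1]*d,d],-1)
    return p@T[:3,:3].T+T[:3,3]
def atz(u,v,z,K,T):  # pixel ray to plane z
    q=T[:3,:3]@np.linalg.solve(K,[u,v,1.]); return T[:3,3]+q*(z-T[2,3])/q[2]
def proj(p,K,T):
    q=np.linalg.inv(T)@np.r_[p,1]; q=K@q[:3]; return q[:2]/q[2]
E
python3 - <<'E'
from h import *
for n in("scene","side","wrist"):
    im,d,K,T=grab(n); np.savez(f"{n}0.npz",im=im,d=d,K=K,T=T); cv2.imwrite(f"pics/{n}0.png",im[...,::-1]); print(n,K[0,0],T.round(3).tolist())
print(r.get_state())
E
```

```text
scene 450.95265319998913 [[-0.841, 0.412, -0.351, 0.861], [0.541, 0.624, -0.564, 0.501], [-0.013, -0.664, -0.747, 0.707], [0.0, 0.0, 0.0, 1.0]]
side 547.3270012073137 [[-0.919, -0.221, 0.327, 0.229], [-0.394, 0.532, -0.75, 0.786], [-0.008, -0.818, -0.576, 0.687], [0.0, 0.0, 0.0, 1.0]]
wrist 333.64207109019884 [[-1.0, 0.001, -0.001, 0.674], [0.0, 0.957, 0.291, -0.073], [0.001, 0.291, -0.957, 0.373], [0.0, 0.0, 0.0, 1.0]]
{'time': 0.15, 'joint_positions': array([ 2.88090435e-01,  3.59228529e-01,  1.12757802e-02, -2.56452440e-04,
       -1.22412825e+00, -2.88076831e-01]), 'dq': array([-0.00050684, -0.0017507 ,  0.00202983,  0.0016307 , -0.00063532,
        0.00083011]), 'effort': array([-2.36291526e-03, -5.83877099e+01,  2.93650192e+01,  6.94064632e+00,
       -4.26741812e-03,  1.52487612e-06]), 'tool_pos': array([ 6.74627697e-01, -3.49068561e-05,  2.30577410e-01]), 'ee_rot': array([-7.07080578e-01,  7.07132681e-01,  4.12401643e-04, -5.07006491e-04]), 'ft_force': array([ 0.75452992, -0.09894409,  0.47991316]), 'ft_torque': array([-0.00144436,  0.01975411,  0.00091159]), 'grip_width': 0.08549181719780742}
```

View pics/scene0.png

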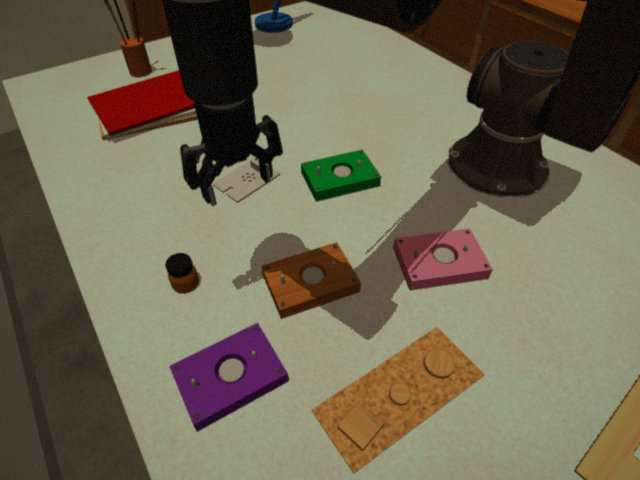

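View pics/wrist0.png

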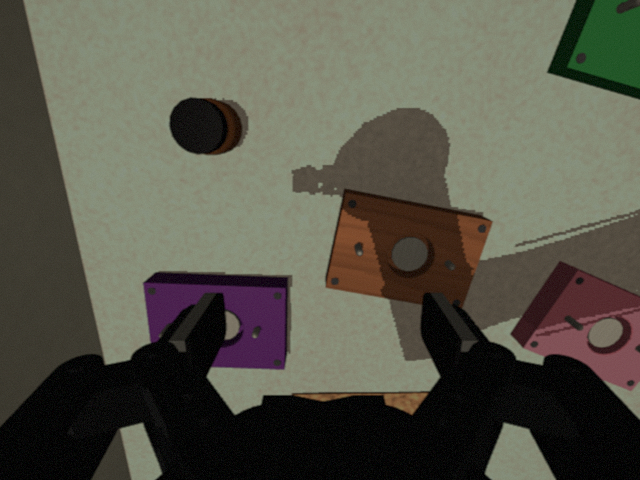

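The scene view shows the brown jig at about (312,275), the mask behind the gripper at (248,180), the mat at (400,400) and the round blank at (440,362). The wrist view shows the jig, with its nest at (410,254), and the jar at (205,125).

```bash
cat > meas.py <<'E'
from h import *
for n in("scene","side","wrist"):
    z=np.load(n+"0.npz"); P=cloud(z["d"],z["K"],z["T"]); P[z["d"]==0]=np.nan
    x,y,Z=P[...,0],P[...,1],P[...,2]
    ok=(x>.25)&(x<1)&(abs(y)<.6)
    print(n,"bench",np.nanmedian(Z[ok&(abs(Z)<.003)]))
    for nm,lo,hi in(("5mm",.0035,.008),("mask handle",.0235,.0285),("blanks16",.0135,.0185),("jig30",.0285,.0325),("jar",.06,.07)):
        m=(ok&(Z>lo)&(Z<hi)).astype(np.uint8)
        if nm!='mask handle': m=cv2.morphologyEx(m,cv2.MORPH_OPEN,np.ones((3,3),np.uint8))
        k,l,st,c=cv2.connectedComponentsWithStats(m)
        for i in range(1,k):
            if st[i,4]<60: continue
            q=P[l==i]; (cx,cy),(w,h),a=cv2.minAreaRect((q[:,:2]*1000).astype(np.float32))
            print(" ",nm,"px",c[i].round(),st[i,4],"xyz",np.median(q,0).round(4),"rect",round(cx,1),round(cy,1),round(w,1),round(h,1),round(a,1),"rgb",z["im"][l==i].mean(0).round())
E
python3 meas.py
```

```text
scene bench 0.00012769234994824963
  5mm px [240. 185.] 84 xyz [ 0.5707 -0.2757  0.005 ] rect 571.7 -272.8 58.8 21.4 70.9 rgb [152. 139. 114.]
  5mm px [221. 186.] 62 xyz [ 0.6062 -0.2977  0.0051] rect 608.3 -296.4 34.0 21.0 71.7 rgb [147. 134. 110.]
  5mm px [418. 375.] 121 xyz [0.5389 0.3141 0.0048] rect 537.9 311.9 21.3 31.8 59.6 rgb [149.  98.  44.]
  5mm px [437. 397.] 186 xyz [0.5376 0.3614 0.0047] rect 538.0 361.0 37.9 27.4 52.6 rgb [144.  95.  43.]
  5mm px [418. 400.] 89 xyz [0.5681 0.3459 0.0046] rect 566.7 345.8 32.2 10.7 41.7 rgb [145.  96.  44.]
  5mm px [362. 397.] 66 xyz [0.64   0.2938 0.0049] rect 638.4 293.6 12.2 19.3 69.1 rgb [151. 100.  45.]
  5mm px [327. 411.] 110 xyz [0.6977 0.2824 0.0048] rect 695.6 281.1 21.8 20.7 63.1 rgb [154. 104.  47.]
  5mm px [402. 428.] 178 xyz [0.6161 0.3659 0.0049] rect 621.4 365.2 43.8 17.6 11.6 rgb [141.  93.  42.]
  5mm px [384. 432.] 100 xyz [0.6429 0.3558 0.0049] rect 642.6 355.5 21.1 15.6 18.8 rgb [143.  95.  43.]
  5mm px [337. 435.] 60 xyz [0.7046 0.3195 0.005 ] rect 706.6 318.2 10.3 18.8 76.5 rgb [149. 100.  47.]
  5mm px [34
[... 6744 characters left out ...]
.0263] rect 322.6 163.8 54.0 26.4 63.0 rgb [63. 32. 35.]
  blanks16 px [541. 305.] 70 xyz [0.4135 0.1235 0.016 ] rect 413.9 124.6 28.3 3.4 65.8 rgb [46. 23. 25.]
  jig30 px [610.  44.] 3678 xyz [ 0.4119 -0.1497  0.0297] rect 404.3 -151.7 60.7 75.0 76.2 rgb [33. 83. 39.]
  jig30 px [403. 250.] 10155 xyz [0.5928 0.0469 0.0297] rect 583.3 55.5 110.5 160.5 79.0 rgb [78. 47. 28.]
  jig30 px [590. 329.] 5718 xyz [0.3655 0.1468 0.0295] rect 341.0 154.4 110.0 161.5 67.0 rgb [106.  63.  67.]
  jig30 px [228. 319.] 6236 xyz [0.7683 0.1271 0.0297] rect 799.9 145.8 111.1 160.4 87.6 rgb [74. 35. 77.]
  jar px [196. 126.] 2456 xyz [ 0.7856 -0.0788  0.0647] rect 786.1 -78.8 46.3 47.1 89.1 rgb [21. 20. 18.]
```

View pics/side0.png

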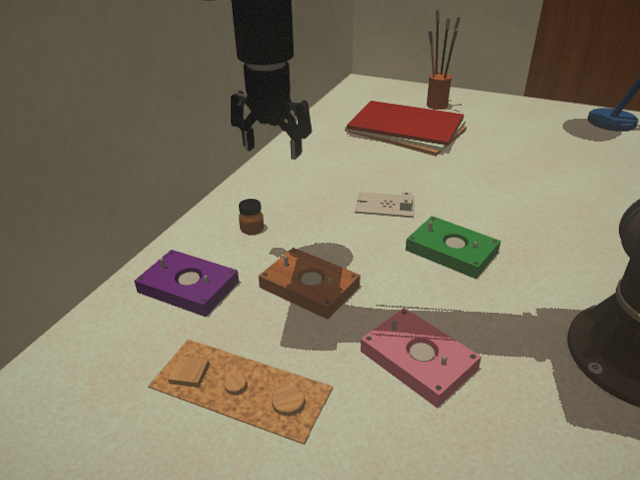

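The side view shows the mask at about (385,204) with its handle at (406,202), so its slot points to world +x. The jig is at (310,280), with the nest at about (0.579, 0.057) and yaw -10.8°. The blank is at about (0.498, 0.319). I'm moving above the blank now, turning the jaws to lie along y.

arm_command(steps="-0.319 0.177 0.05 0 0 -1.5 0;-0.319 0.177 0.05 0 0 -1.5 0;-0.319 0.177 0.05 0 0 -1.5 0;-0.319 0.177 0.05 0 0 -1.5 0;-0.319 0.177 0.05 0 0 -1.5 0;-0.319 0.177 0.05 0 0 -1.5 0;-0.319 0.177 0.05 0 0 -1.5 0;-0.319 0.177 0.05 0 0 -1.5 0;-0.319 0.177 0.05 0 0 -1.5 0;-0.319 0.177 0.05 0 0 -1.5 0")

```text
time: 1.15
tool_pos: [0.4971, 0.3198, 0.1808]
ee_rot: [1.0, -0.031, -0.0, 0.0]
ft_force: [0.2, 0.4, 0.2]
grip_width: 0.0856
```

```bash
cat > tip.py <<'E'
from h import *
import sys
def tool(s=None):
    s=s or r.get_state(); return R.from_quat(s["ee_rot"]).as_matrix(), np.array(s["tool_pos"])
def circ(n,zlo,zhi,xy,rad,tag,zplane=None):
    s=r.get_state(); im,d,K,T=grab(n); cv2.imwrite(f"pics/{tag}.png",im[...,::-1]); np.savez(tag+".npz",im=im,d=d,K=K,T=T)
    P=cloud(d,K,T); m=(d>0)&(P[...,2]>zlo)&(P[...,2]<zhi)&(np.hypot(P[...,0]-xy[0],P[...,1]-xy[1])<rad)
    m=cv2.morphologyEx(m.astype(np.uint8),cv2.MORPH_OPEN,np.ones((3,3),np.uint8))
    q=P[m>0]; c,rr=cv2.minEnclosingCircle((q[:,:2]*1000).astype(np.float32)); z=np.median(q[:,2])
    M,t=tool(s); o=M.T@(np.r_[np.array(c)/1000,z]-t)
    print(tag,"n",m.sum(),"centre mm",np.round(c,1),"r",round(rr,1),"z",z.round(4),"in tool",o.round(4)); return im,d,K,T,P
E
python3 - <<'E'
from tip import *
s=r.get_state(); print(s["time"],s["tool_pos"],tool(s)[0].round(3).tolist())
circ("wrist",.013,.02,(.498,.319),.04,"blankw")
E
```

```text
1.15 [0.49713225 0.31983905 0.18083761] [[0.998, -0.063, -0.001], [-0.063, -0.998, -0.001], [-0.001, 0.001, -1.0]]
blankw n 2108 centre mm [497.6 318.9] r 25.1 z 0.0156 in tool [0.0006 0.0008 0.1653]
```

View pics/blankw.png

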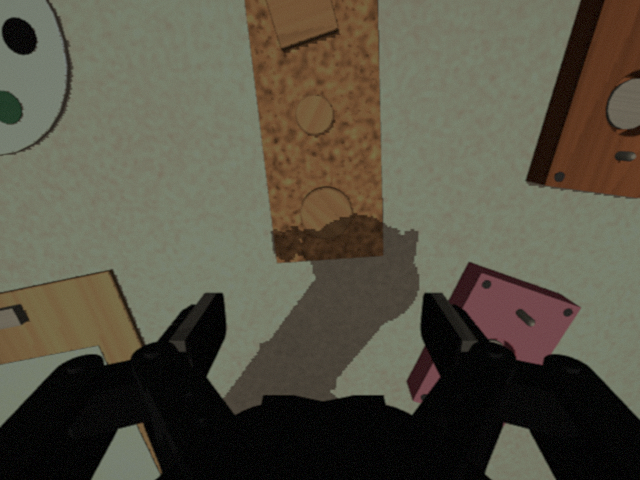

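The wrist view shows the blank at (327,212) under the TCP, clear of everything else. Next I go down and grip it.

arm_command(steps="0.0005 0.001 0.05 0 0 0 0;0.0005 0.001 0.1 0 0 0 0;0.0005 0.001 0.14 0 0 0 0;0.0005 0.001 0.16 0 0 0 0;0.0005 0.001 0.174 0 0 0 0;0.0005 0.001 0.174 0 0 0 0;0.0005 0.001 0.174 0 0 0 120;0.0005 0.001 0.174 0 0 0 255;0.0005 0.001 0.174 0 0 0 255;0.0005 0.001 0.174 0 0 0 255")

```text
time: 2.2
tool_pos: [0.4991, 0.3188, 0.0097]
ee_rot: [0.999, -0.035, 0.001, -0.001]
ft_force: [-3.1, -0.8, 9.8]
grip_width: 0.0459
```

arm_command(steps="0 0 0 0 0 0 255;0 0 0 0 0 0 255;0 0 0 0 0 0 255;0 0 0 0 0 0 255;0 0 0 0 0 0 255;0 0 -0.02 0 0 0 255;0 0 -0.05 0 0 0 255;0 0 -0.09 0 0 0 255;0 0 -0.12 0 0 0 255;0 0 -0.12 0 0 0 255")

```text
time: 3.2
tool_pos: [0.5007, 0.3201, 0.1335]
ee_rot: [0.999, -0.035, 0.003, -0.004]
ft_force: [0.1, -0.2, -0.8]
grip_width: 0.0456
```

```bash
python3 - <<'E'
from tip import *
s=r.get_state();print(s["time"],s["tool_pos"],s["ft_force"],s["grip_width"])
im,d,K,T=grab("side"); u,v=proj(s["tool_pos"],K,T).astype(int); print(u,v)
a=im[max(v-70,0):v+50,max(0,u-80):u+80]
iw,dw,Kw,Tw=grab("wrist"); np.savez("held.npz",im=iw,d=dw,K=Kw,T=Tw)
print(proj(s["tool_pos"],Kw,Tw))
b=iw[150:390,160:480]
big=cv2.vconcat([cv2.resize(a,(400,300),interpolation=2),cv2.resize(b,(400,300))])
cv2.imwrite("pics/held.png",big[...,::-1])
E
```

```text
3.2 [0.50072542 0.32014872 0.13351922] [ 0.08652876 -0.20584346 -0.75964128] 0.04560759858656382
281 342
[323.68878157 296.86785974]
```

View pics/held.png

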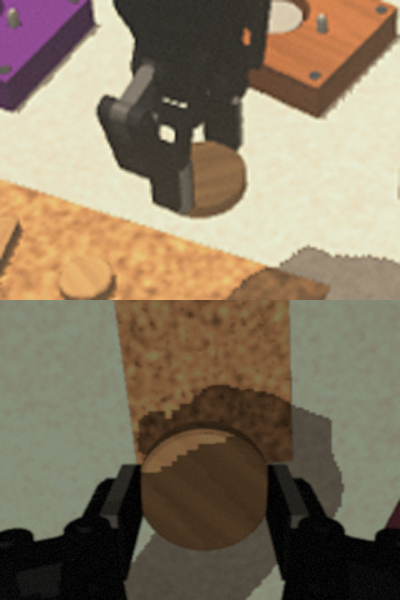

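The crop shows the blank held, but apparently tipped or too low between the fingers. I'll fit its plane from the wrist depth.

```bash
cat > held.py <<'E'
from tip import *
def fit(f,s):
    z=np.load(f); d=z["d"]; M,t=tool(s); P=(cloud(d,z["K"],z["T"])-t)@M
    m=(d>0)&(abs(P[...,0])<.04)&(abs(P[...,1])<.0215)&(P[...,2]<.03)&(P[...,2]>-.03)
    q=P[m]; c=q.mean(0)
    for _ in range(4):
        n=np.linalg.svd(q-c)[2][2]; e=(q-c)@n; q=q[abs(e)<.002]; c=q.mean(0)
    n=n*np.sign(-n[2])
    # outline in the face plane
    ax=np.cross([0,1,0],n); ax/=np.linalg.norm(ax)
    print("n",n.round(3),"tilt deg about tool y",np.degrees(np.arctan2(n[0],-n[2])).round(1),"about x",np.degrees(np.arctan2(n[1],-n[2])).round(1))
    a=(q-c)@ax; print("extent along face",np.percentile(a,[0.5,99.5]).round(4),"c",c.round(4),"x",np.percentile(q[:,0],[.5,99.5]).round(4),"z",np.percentile(q[:,2],[.5,99.5]).round(4),len(q))
    mid=c+ax*(np.percentile(a,.5)+np.percentile(a,99.5))/2; print("face centre tool",mid.round(4))
if __name__=="__main__": fit("held.npz",r.get_state())
E
python3 held.py
```

```text
n [ 0.01 -0.02 -1.  ] tilt deg about tool y 0.6 about x -1.2
extent along face [-0.0223  0.0249] c [ 0.0015 -0.0026 -0.0077] x [-0.0234  0.0238] z [-0.0092 -0.0058] 6159
face centre tool [ 0.0002 -0.0026 -0.0077]
```

The blank is level: its top is 7.7 mm behind the TCP and it is centred in tool x. Next I work out the carry to a look-point about 60 mm short of the nest.

```bash
cat > go.py <<'E'
from tip import *
import sys
def rel(xyz,yaw):
    s=r.get_state(); M,t=tool(s); c,k=np.cos(np.radians(yaw)),np.sin(np.radians(yaw))
    G=np.array([[c,k,0],[k,-c,0],[0,0,-1.]])
    print("t",s["time"],"pos",t.round(4),"yaw",np.degrees(np.arctan2(M[1,0],M[0,0])).round(2),"tilt",np.degrees(M[:2,2]).round(2),"F",np.round(s["ft_force"],1),"w",round(s["grip_width"],4))
    print("shift",(M.T@(np.array(xyz)-t)).round(4),"turn",R.from_matrix(M.T@G).as_rotvec().round(4))
a=list(map(float,sys.argv[1:])); rel(a[:3],a[3])
E
python3 go.py 0.520 0.068 0.13 -10.8
```

```text
t 3.3 pos [0.4987 0.3184 0.1291] yaw -4.08 tilt [0.12 0.17] F [ 0.2  0.8 -1. ] w 0.0453
shift [ 0.0391  0.2483 -0.0016] turn [-0.0032 -0.0017  0.1173]
```

arm_command(steps="0.006 0.04 0 0 0 0.02 255;0.013 0.08 0 0 0 0.04 255;0.02 0.12 0 0 0 0.06 255;0.026 0.16 0 0 0 0.08 255;0.032 0.2 0 0 0 0.1 255;0.037 0.23 0 0 0 0.117 255;0.039 0.245 0 0 0 0.117 255;0.039 0.248 0 0 0 0.117 255;0.039 0.248 0 0 0 0.117 255;0.039 0.248 0 0 0 0.117 255")

```text
time: 4.3
tool_pos: [0.5198, 0.0686, 0.1271]
ee_rot: [0.996, -0.093, -0.0, 0.0]
ft_force: [0.9, -0.3, -0.1]
grip_width: 0.0458
```

```bash
cat > jig.py <<'E'
from tip import *
import sys
def jig(tag,n="wrist",c0=(.584,.056)):
    s=r.get_state(); im,d,K,T=grab(n); np.savez(tag+".npz",im=im,d=d,K=K,T=T)
    M,t=tool(s); P=cloud(d,K,T); Z=P[...,2]; near=(d>0)&(np.hypot(P[...,0]-c0[0],P[...,1]-c0[1])<.105)
    z0=np.median(Z[near&(abs(Z-.03)<.004)]); m=near&(abs(Z-z0)<.002)
    m=cv2.morphologyEx(m.astype(np.uint8),cv2.MORPH_OPEN,np.ones((3,3),np.uint8))
    (cx,cy),(w,h),a=cv2.minAreaRect((P[m>0][:,:2]*1000).astype(np.float32)); print(tag,"jig rect",cx,cy,w,h,a,"z",z0)
    p=near&(np.hypot(P[...,0]-c0[0],P[...,1]-c0[1])<.035)&(abs(Z-z0+.006)<.0012)
    p=cv2.morphologyEx(p.astype(np.uint8),cv2.MORPH_OPEN,np.ones((3,3),np.uint8)); q=(P[p>0][:,:2]*1000).astype(np.float32)
    if len(q)>50: c,rr=cv2.minEnclosingCircle(q); print("pad",np.round(c,1),rr,len(q))
    return s,P,M,t,im
if __name__=="__main__":
    s,P,M,t,im=jig("jigw"); 
    from held import fit; 
    print("tool",t.round(4),"tool x yaw",np.degrees(np.arctan2(M[1,0],M[0,0])).round(2)); fit("jigw.npz",s)
    cv2.imwrite("pics/jigw.png",im[...,::-1])
E
python3 jig.py
```

```text
jigw jig rect 582.777587890625 55.51484680175781 110.6089859008789 160.63072204589844 78.94010162353516 z 0.029632699029747495
pad [577.8  56.9] 19.92635726928711 2047
tool [0.5198 0.0686 0.1271] tool x yaw -10.72
n [ 0.013 -0.019 -1.   ] tilt deg about tool y 0.7 about x -1.1
extent along face [-0.0222  0.0249] c [ 0.0007 -0.0015 -0.0058] x [-0.0242  0.0229] z [-0.0073 -0.0038] 6586
face centre tool [-0.0007 -0.0015 -0.0058]
```

View pics/jigw.png

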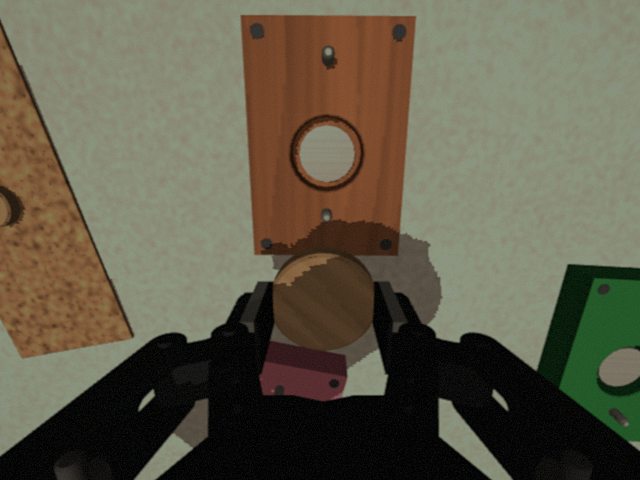

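The wrist view shows the nest at (327,152), the short pin at (326,214), the post at (328,57) and the held disc at (324,300). I'll get the disc's centre in tool axes, so that hand-eye bias cancels.

```bash
python3 - <<'E'
from tip import *
s=r.get_state(); M,t=tool(s); z=np.load("jigw.npz"); P=(cloud(z["d"],z["K"],z["T"])-t)@M; im=z["im"].astype(int)
pl=P[...,2]-(-.0058+.013*(P[...,0])-.019*(P[...,1]+.0015))
m=(abs(pl)<.0025)&(np.hypot(P[...,0],P[...,1])<.032)&(im[...,0]-im[...,2]>12)
m=cv2.morphologyEx(m.astype(np.uint8),cv2.MORPH_OPEN,np.ones((5,5),np.uint8))
v,u=np.nonzero(m); print("px",u.min(),u.max(),v.min(),v.max())
c,rr=cv2.minEnclosingCircle((P[m>0][:,:2]*1000).astype(np.float32)); print("disc in tool",c,rr, "z",np.median(P[m>0][:,2]))
# hole rim via nest and pins
for nm,n in(("nest",(.57785,.0567,.0296)),):
    o=M.T@(np.array(n)-t); print(nm,o.round(4),"shift",(o*1000)[:2]-np.array(c))
print(s["tool_pos"],s["ft_force"])
E
```

```text
px 272 374 253 350
disc in tool (-1.560598611831665, -1.1639682054519653) 25.337390899658203 z -0.005691767570532593
nest [0.0593 0.0011 0.0976] shift [60.82698877  2.22571787]
[0.51981813 0.06874398 0.12715699] [ 0.52798131  1.23817709 -0.73908577]
```

arm_command(steps="0.03 0.001 0.02 0 0 0 255;0.055 0.002 0.05 0 0 0 255;0.0605 0.002 0.07 0 0 0 255;0.0605 0.002 0.08 0 0 0 255;0.0605 0.002 0.084 0 0 0 255;0.0605 0.002 0.088 0 0 0 255;0.0605 0.002 0.09 0 0 0 255;0.0605 0.002 0.092 0 0 0 255;0.0605 0.002 0.095 0 0 0 255;0.0605 0.002 0.095 0 0 0 255")

```text
time: 5.35
tool_pos: [0.5787, 0.0546, 0.0324]
ee_rot: [0.996, -0.094, 0.0, -0.0]
ft_force: [0.7, -0.0, -0.2]
grip_width: 0.0455
```

arm_command(steps="0 0 0 0 0 0 255;0 0 0 0 0 0 255;0 0 0 0 0 0 255;0 0 0 0 0 0 255;0 0 0 0 0 0 255;0 0 0 0 0 0 255;0 0 0 0 0 0 255;0 0 0 0 0 0 255;0 0 0 0 0 0 255;0 0 0 0 0 0 255")

```text
time: 6.35
tool_pos: [0.5788, 0.0546, 0.0323]
ee_rot: [0.996, -0.094, 0.0, -0.0]
ft_force: [0.4, 0.7, 0.7]
grip_width: 0.046
```

```bash
python3 go.py 0.578 0.057 0.03 -10.8; python3 - <<'E'
from tip import *
s=r.get_state(); im,d,K,T=grab("side"); u,v=proj([.578,.057,.03],K,T).astype(int); a=im[v-45:v+45,u-60:u+60]
iw,dw,Kw,Tw=grab("wrist"); b=iw[120:390,140:500]
cv2.imwrite("pics/place.png",cv2.vconcat([cv2.resize(a,(400,300),interpolation=2),cv2.resize(b,(400,300))])[...,::-1])
E
```

```text
t 6.35 pos [0.5788 0.0546 0.0323] yaw -10.76 tilt [0. 0.] F [0.4 0.7 0.7] w 0.046
shift [-0.0013 -0.0022  0.0023] turn [-0.     -0.      0.0007]
```

View pics/place.png

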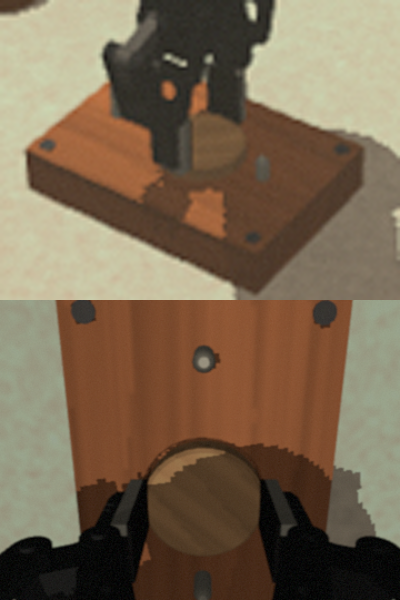

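The blank sits in the nest between the fingertips with no contact force. Next I release and rise to where the camera can check the nest.

arm_command(steps="0 0 0 0 0 0 100;0 0 0 0 0 0 70;0 0 0 0 0 0 40;0 0 0 0 0 0 0;0 0 0 0 0 0 0;0 0 -0.02 0 0 0 0;0 0 -0.06 0 0 0 0;-0.02 0 -0.1 0 0 0 0;-0.04 0 -0.13 0 0 0 0;-0.04 0 -0.13 0 0 0 0")

```text
time: 7.45
tool_pos: [0.5402, 0.0629, 0.1672]
ee_rot: [0.996, -0.093, 0.003, -0.002]
ft_force: [0.8, -0.0, 0.9]
grip_width: 0.0853
```

```bash
python3 - <<'E'
from jig import *
s,P,M,t,im=jig("nestw")
for n in(["wrist"]):
    m=(np.hypot(P[...,0]-.578,P[...,1]-.057)<.029); Z=P[...,2][m]; print("z pct",np.percentile(Z,[2,10,50,90,98]).round(4))
    q=P[m&(abs(P[...,2]-.0355)<.0025)]; print("disc",cv2.minEnclosingCircle((q[:,:2]*1000).astype(np.float32)),len(q))
    A=np.c_[q[:,:2]-[.578,.057],np.ones(len(q))]; print("plane slope",np.linalg.lstsq(A,q[:,2],rcond=None)[0].round(4))
E
python3 go.py 0.535 -0.285 0.18 -90
```

```text
nestw jig rect 582.6802368164062 55.789276123046875 110.39981079101562 160.77659606933594 78.9498291015625 z 0.02967000152686733
z pct [0.0288 0.0348 0.2586 0.2672 0.2684]
disc ((577.4170532226562, 56.4455680847168), 24.9872989654541) 2890
plane slope [-0.0017  0.0013  0.0356]
t 7.5 pos [0.54   0.0627 0.1651] yaw -10.71 tilt [0.27 0.13] F [ 0.4  0.1 -0.5] w 0.0853
shift [ 0.0598  0.3425 -0.0157] turn [-5.5000e-03 -1.3000e-03  1.3838e+00]
```

The blank is seated level at 35.6 mm, so 6 mm proud as described. Next, over to the mask.

arm_command(steps="0.06 0.343 -0.03 0 0 1.384 0;0.06 0.343 -0.03 0 0 1.384 0;0.06 0.343 -0.03 0 0 1.384 0;0.06 0.343 -0.03 0 0 1.384 0;0.06 0.343 -0.03 0 0 1.384 0;0.06 0.343 -0.03 0 0 1.384 0;0.06 0.343 -0.03 0 0 1.384 0;0.06 0.343 -0.03 0 0 1.384 0;0.06 0.343 -0.03 0 0 1.384 0;0.06 0.343 -0.03 0 0 1.384 0")

```text
time: 8.5
tool_pos: [0.5338, -0.287, 0.1906]
ee_rot: [-0.704, 0.71, 0.001, -0.001]
ft_force: [-0.3, -0.1, 0.1]
grip_width: 0.0854
```

```bash
cat > mask.py <<'E'
from tip import *
def rect(P,m,o=3):
    m=cv2.morphologyEx(m.astype(np.uint8),cv2.MORPH_OPEN,np.ones((o,o),np.uint8))
    k,l,st,_=cv2.connectedComponentsWithStats(m); i=1+st[1:,4].argmax()
    return cv2.minAreaRect((P[l==i][:,:2]*1000).astype(np.float32)), np.median(P[l==i],0), st[i,4]
if __name__=="__main__":
    s=r.get_state(); im,d,K,T=grab("wrist"); np.savez("mask1.npz",im=im,d=d,K=K,T=T); P=cloud(d,K,T); M,t=tool(s)
    cv2.imwrite("pics/mask1.png",im[...,::-1])
    near=(d>0)&(np.hypot(P[...,0]-.54,P[...,1]+.285)<.13)
    print("tool",t.round(4),s["time"],"yaw",np.degrees(np.arctan2(M[1,0],M[0,0])).round(2))
    print("plate",rect(P,near&(P[...,2]>.0028)&(P[...,2]<.03))); print("handle",rect(P,near&(abs(P[...,2]-.026)<.003)))
E
python3 mask.py
```

```text
tool [ 0.5338 -0.287   0.1906] 8.5 yaw -90.47
plate (((542.8665771484375, -287.84503173828125), (136.31442260742188, 90.40637969970703), 13.700671195983887), array([ 0.54147216, -0.29277823,  0.00477876]), np.int32(11244))
handle (((496.0818786621094, -299.1299133300781), (26.06509017944336, 50.74292755126953), 13.567619323730469), array([ 0.4963316 , -0.30026449,  0.02563996]), np.int32(1478))
```

View pics/mask1.png

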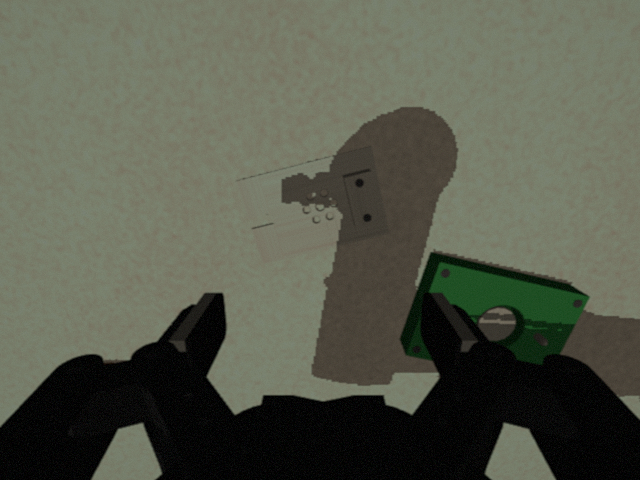

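The wrist view shows the mask at about (312,205) with its handle at (363,200). The plate fit is 136.3 x 90.4 mm at yaw 13.65°, which agrees with the handle fit. Next I work out the grasp.

```bash
python3 go.py 0.4962 -0.2992 0.0075 -76.35
```

```text
t 8.55 pos [ 0.5339 -0.2867  0.1907] yaw -90.37 tilt [-0.13  0.04] F [ 0.4  0.5 -0. ] w 0.0855
shift [0.0128 0.0372 0.1833] turn [ 0.0021  0.0009 -0.2448]
```

arm_command(steps="0.013 0.037 0.03 0 0 -0.13 0;0.013 0.037 0.07 0 0 -0.245 0;0.013 0.037 0.11 0 0 -0.245 0;0.013 0.037 0.14 0 0 -0.245 0;0.013 0.037 0.165 0 0 -0.245 0;0.013 0.037 0.175 0 0 -0.245 0;0.013 0.037 0.18 0 0 -0.245 0;0.013 0.037 0.183 0 0 -0.245 60;0.013 0.037 0.183 0 0 -0.245 120;0.013 0.037 0.183 0 0 -0.245 160")

```text
time: 9.55
tool_pos: [0.4982, -0.2993, 0.0104]
ee_rot: [0.788, -0.616, 0.001, -0.0]
ft_force: [-1.5, -0.2, -0.0]
grip_width: 0.0441
```

arm_command(steps="0 0 0 0 0 0 255;0 0 0 0 0 0 255;0 0 0 0 0 0 255;0 0 0 0 0 0 255;0 0 0 0 0 0 255;0 0 0 0 0 0 255;0 0 0 0 0 0 255;0 0 0 0 0 0 255;0 0 0 0 0 0 255;0 0 0 0 0 0 255")

```text
time: 10.55
tool_pos: [0.4981, -0.2993, 0.0105]
ee_rot: [0.788, -0.616, 0.001, -0.0]
ft_force: [-0.9, 1.5, 6.3]
grip_width: 0.0243
```

```bash
python3 go.py 0.4962 -0.2992 0.12 -76.35
```

```text
t 10.55 pos [ 0.4981 -0.2993  0.0105] yaw -76.0 tilt [ 0.1  -0.04] F [-0.9  1.5  6.3] w 0.0243
shift [-0.0005  0.0017 -0.1095] turn [-0.0016 -0.001   0.0061]
```

arm_command(steps="0 0 -0.01 0 0 0 255;0 0 -0.025 0 0 0 255;0 0 -0.045 0 0 0 255;0 0 -0.065 0 0 0 255;0 0 -0.085 0 0 0 255;0 0 -0.1 0 0 0 255;0 0 -0.108 0 0 0 255;0 0 -0.11 0 0 0 255;0 0 -0.11 0 0 0 255;0 0 -0.11 0 0 0 255")

```text
time: 11.55
tool_pos: [0.4968, -0.2989, 0.1184]
ee_rot: [0.788, -0.616, -0.001, 0.0]
ft_force: [-0.3, -0.2, -2.3]
grip_width: 0.0246
```

```bash
cat > mh.py <<'E'
from tip import *
# mask in hand: plate top plane, outline, in tool axes
def mh(tag):
    s=r.get_state(); im,d,K,T=grab("wrist"); np.savez(tag+".npz",im=im,d=d,K=K,T=T); M,t=tool(s)
    P=(cloud(d,K,T)-t)@M; Z=P[...,2]
    m=(d>0)&(abs(Z)<.03)&(abs(P[...,0])<.055)&(P[...,1]<-.022)&(P[...,1]>-.13)
    q=P[m]; c=np.median(q,0)
    for _ in range(6):
        A=np.c_[q[:,:2],np.ones(len(q))]; k=np.linalg.lstsq(A,q[:,2],rcond=None)[0]; e=abs(q[:,2]-A@k); q=q[e<max(.0015,np.percentile(e,90))] if len(q)>500 else q
    pl=k[0]*P[...,0]+k[1]*P[...,1]+k[2]; f=(d>0)&(abs(Z-pl)<.002)&(abs(P[...,0])<.06)&(P[...,1]<.03)&(P[...,1]>-.14)
    f=cv2.morphologyEx(f.astype(np.uint8),cv2.MORPH_OPEN,np.ones((3,3),np.uint8)); kk,l,st,_=cv2.connectedComponentsWithStats(f); i=1+st[1:,4].argmax()
    Q=P[l==i]; print(tag,"t",s["time"],"n",len(Q),"plane slope x,y deg",np.degrees(k[:2]).round(2),"z0",k[2].round(4),"rect",cv2.minAreaRect((Q[:,:2]*1000).astype(np.float32)),"x pct",np.percentile(Q[:,0],[.3,99.7]).round(4),"y",np.percentile(Q[:,1],[.3,99.7]).round(4))
    return im,P,l==i,s
if __name__=="__main__":
    im,P,f,s=mh("mh1"); a=im.copy(); a[f]=a[f]//2+[0,100,0]
    cv2.imwrite("pics/mh1.png",a[...,::-1]); print(s["tool_pos"],s["ft_force"],s["ft_torque"],s["grip_width"],s["joint_positions"].round(3))
E
python3 mh.py
```

```text
mh1 t 11.55 n 30551 plane slope x,y deg [ 0.08 -0.23] z0 0.0057 rect ((-0.6841011047363281, -48.62621307373047), (91.20381927490234, 137.0914306640625), 0.065147265791893) x pct [-0.0436  0.0447] y [-0.116   0.0193]
[ 0.49682544 -0.29889596  0.11844745] [-0.3281347  -0.20262    -2.29521181] [-0.01752423  0.06253551 -0.0079364 ] 0.02462458321146859 [-0.205  0.303 -0.349 -0.    -0.92   0.449]
```

View pics/mh1.png

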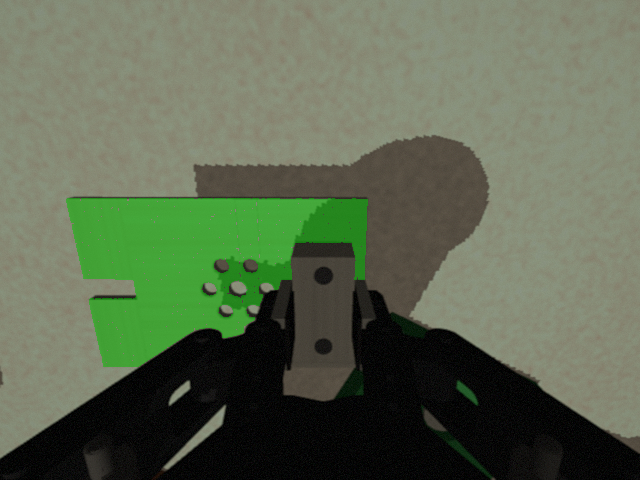

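The mask is held level (0.2°) and squarely (0.07°), with its slot at the left end at (112,288). Bush in tool axes: (-0.7, -0.6) mm. I'll carry it to a look-point beside the jig in the final orientation.

```bash
python3 go.py 0.56 0.15 0.15 -101
```

```text
t 11.6 pos [ 0.4969 -0.2989  0.1184] yaw -76.03 tilt [-0.09  0.03] F [ 0.7 -0.2 -2.9] w 0.0244
shift [-0.4204 -0.1696 -0.0315] turn [0.0016 0.0006 0.4359]
```

arm_command(steps="-0.03 -0.012 -0.01 0 0 0.03 255;-0.07 -0.028 -0.02 0 0 0.08 255;-0.11 -0.044 -0.03 0 0 0.13 255;-0.15 -0.06 -0.032 0 0 0.18 255;-0.19 -0.076 -0.032 0 0 0.23 255;-0.23 -0.092 -0.032 0 0 0.28 255;-0.27 -0.108 -0.032 0 0 0.33 255;-0.31 -0.124 -0.032 0 0 0.38 255;-0.35 -0.14 -0.032 0 0 0.41 255;-0.38 -0.153 -0.032 0 0 0.436 255")

```text
time: 12.6
tool_pos: [0.5539, 0.1089, 0.1506]
ee_rot: [-0.636, 0.772, 0.0, -0.0]
ft_force: [2.1, 0.1, -2.3]
grip_width: 0.0245
```

```bash
python3 go.py 0.56 0.15 0.15 -101
```

```text
t 12.6 pos [0.5539 0.1089 0.1506] yaw -101.01 tilt [-0.05 -0.02] F [ 2.1  0.1 -2.3] w 0.0245
shift [-0.0415  0.0018  0.0006] turn [ 0.0008 -0.0005 -0.0002]
```

arm_command(steps="-0.01 0.002 0 0 0 0 255;-0.025 0.002 0 0 0 0 255;-0.036 0.002 0 0 0 0 255;-0.041 0.002 0 0 0 0 255;-0.041 0.002 0 0 0 0 255;-0.041 0.002 0 0 0 0 255;-0.041 0.002 0 0 0 0 255;-0.041 0.002 0 0 0 0 255;-0.041 0.002 0 0 0 0 255;-0.041 0.002 0 0 0 0 255")

```text
time: 13.6
tool_pos: [0.56, 0.147, 0.1514]
ee_rot: [-0.636, 0.772, -0.0, 0.0]
ft_force: [0.9, 0.7, -1.7]
grip_width: 0.0246
```

```bash
cat > both.py <<'E'
from mh import *
from jig import jig
s,Pw,M,t,im=jig("both"); cv2.imwrite("pics/both.png",im[...,::-1]); print("tool",t.round(4),"yaw",np.degrees(np.arctan2(M[1,0],M[0,0])).round(2))
d=np.load("both.npz")["d"]
# tall features: post and pin above top face
Z=Pw[...,2]
T=(Pw-t)@M
for nm,c in(("pin",(.537,.065)),("post",(.637,.045)),("disc",(.578,.0565))):
    rad=.012 if nm!="disc" else .03; m=(d>0)&(np.hypot(Pw[...,0]-c[0],Pw[...,1]-c[1])<rad)&(T[...,2]>.03)
    lo,hi=(.036,.054) if nm!="disc" else(.0335,.0375); k=m&(Z>lo)&(Z<hi); v,u=np.nonzero(k)
    if len(u): print(nm,len(u),"px",u.mean().round(),v.mean().round(),"world",Pw[k].mean(0).round(4),"zmax",Z[k].max().round(4)); 
    if nm=="disc": print(cv2.minEnclosingCircle((Pw[k][:,:2]*1000).astype(np.float32)))
mh("mh2")
E
python3 both.py
```

```text
both jig rect 583.3389892578125 55.06800079345703 109.88451385498047 160.92532348632812 79.00633239746094 z 0.029688656528579466
tool [0.56   0.147  0.1514] yaw -101.02
pin 104 px 332.0 115.0 world [0.537  0.0645 0.0423] zmax 0.0449
post 184 px 188.0 114.0 world [0.6356 0.0453 0.047 ] zmax 0.0531
disc 3806 px 275.0 113.0 world [0.5775 0.0557 0.0356] zmax 0.0375
((577.8842163085938, 56.185585021972656), 24.954118728637695)
mh2 t 13.65 n 30594 plane slope x,y deg [ 0.08 -0.19] z0 0.0057 rect ((-0.16989517211914062, -47.916351318359375), (90.83648681640625, 136.9979248046875), 0.006010693497955799) x pct [-0.0435  0.0449] y [-0.1154  0.0199]
```

View pics/both.png

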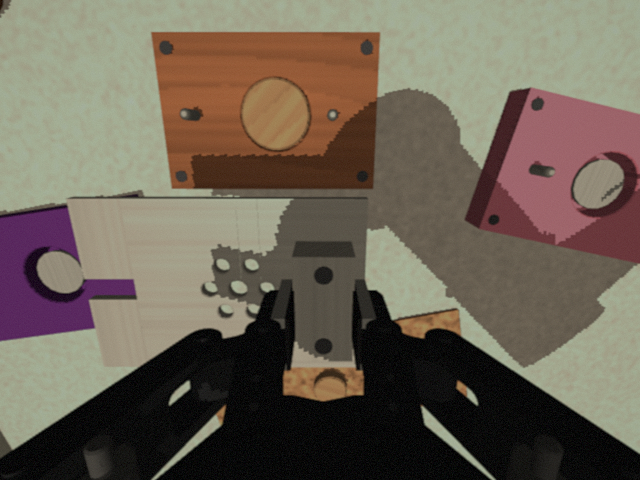

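The wrist view shows the jig's post at (188,114), pin at (332,115) and seated token at (275,113), with the mask in front of it. Jig origin is (578.3, 56.1) mm, yaw -11.0°, so the seated TCP is about (0.5367, 0.0639). I approach 6 mm short along the mask's -x, lower the slot around the post, then slide.

```bash
python3 go.py 0.5308 0.065 0.0575 -101
```

```text
t 13.7 pos [0.5599 0.1471 0.1513] yaw -101.01 tilt [0. 0.] F [-0.5  0.1 -2.5] w 0.0244
shift [0.0862 0.0129 0.0938] turn [-0.      0.     -0.0001]
```

arm_command(steps="0.02 0.003 0 0 0 0 255;0.045 0.007 0 0 0 0 255;0.07 0.011 0 0 0 0 255;0.082 0.013 0.01 0 0 0 255;0.086 0.013 0.03 0 0 0 255;0.086 0.013 0.05 0 0 0 255;0.086 0.013 0.068 0 0 0 255;0.086 0.013 0.075 0 0 0 255;0.086 0.013 0.075 0 0 0 255;0.086 0.013 0.075 0 0 0 255")

```text
time: 14.7
tool_pos: [0.5311, 0.0652, 0.0768]
ee_rot: [-0.636, 0.772, -0.0, 0.0]
ft_force: [1.1, 0.4, -1.9]
grip_width: 0.0244
```

```bash
cat > post.py <<'E'
from mh import *
import sys
im,P,f,s=mh(sys.argv[1]); M,t=tool(s)
# slot centreline by ray on the plate's top plane; post by depth points above the plate
print("pos",t.round(4),"F",np.round(s["ft_force"],1),"T",np.round(s["ft_torque"],2))
d=np.load(sys.argv[1]+".npz")["d"]
q=P[f]; sl=q[(q[:,1]<-.095)&(q[:,1]>-.113)]
h=np.sort(sl[:,0]); g=np.diff(h); i=g.argmax(); print("slot tool x",h[i].round(4),h[i+1].round(4),"mid",((h[i]+h[i+1])/2).round(4))
cv2.imwrite("pics/"+sys.argv[1]+".png",cv2.resize(im[170:390,50:400],(700,440))[...,::-1])
E
python3 post.py pre1
```

```text
pre1 t 14.7 n 30567 plane slope x,y deg [ 0.06 -0.2 ] z0 0.0057 rect ((-0.37078857421875, -48.009246826171875), (91.08981323242188, 136.82388305664062), 0.10755616426467896) x pct [-0.0436  0.0449] y [-0.1154  0.0199]
pos [0.5311 0.0652 0.0768] F [ 1.1  0.4 -1.9] T [-0.01  0.09 -0.03]
slot tool x -0.0048 0.0053 mid 0.0002
```

View pics/pre1.png

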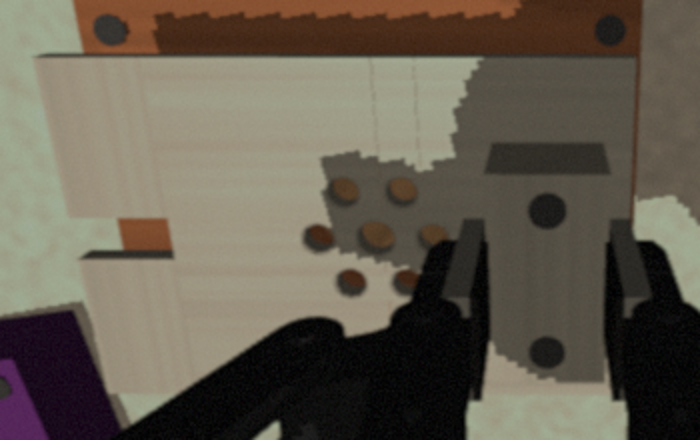

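The crop shows the slot at about (140,235) over jig wood, with the post still hidden below the plate. Next I lower so the slot goes round the post, and watch the force.

arm_command(steps="0 0 0.004 0 0 0 255;0 0 0.008 0 0 0 255;0 0 0.012 0 0 0 255;0 0 0.015 0 0 0 255;0 0 0.017 0 0 0 255;0 0 0.019 0 0 0 255;0 0 0.019 0 0 0 255;0 0 0.019 0 0 0 255;0 0 0.019 0 0 0 255;0 0 0.019 0 0 0 255")

```text
time: 15.75
tool_pos: [0.5308, 0.0653, 0.0574]
ee_rot: [-0.636, 0.772, -0.0, 0.0]
ft_force: [-0.3, 0.3, -2.5]
grip_width: 0.0243
```

```bash
python3 post.py pre2; python3 - <<'E'
from h import *
# post tip as the wrist sees it in the slot: points standing above the plate
z=np.load("pre2.npz"); s=r.get_state(); M=R.from_quat(s["ee_rot"]).as_matrix(); P=(cloud(z["d"],z["K"],z["T"])-s["tool_pos"])@M
m=(z["d"]>0)&(abs(P[...,0])<.008)&(P[...,1]<-.085)&(P[...,1]>-.12)&(abs(P[...,2]-.0107)<.012)
print(m.sum()); 
g=z["im"][m]; print("median tool of points under plate top", np.median(P[m&(P[...,2]>.0075)],0), (m&(P[...,2]>.0075)).sum())
E
python3 go.py 0.5367 0.0639 0.0575 -101
```

```text
pre2 t 15.75 n 30564 plane slope x,y deg [ 0.17 -0.22] z0 0.0057 rect ((-0.20103073120117188, -48.03211212158203), (137.15330505371094, 90.71774291992188), 89.9813232421875) x pct [-0.0435  0.0449] y [-0.1153  0.0199]
pos [0.5308 0.0653 0.0574] F [-0.3  0.3 -2.5] T [ 0.06  0.09 -0.02]
slot tool x -0.005 0.0052 mid 0.0001
1362
median tool of points under plate top [-0.0017522  -0.10478806  0.00968284] 353
t 15.8 pos [0.5309 0.0653 0.0574] yaw -101.0 tilt [0.01 0.01] F [-0.2 -0.2 -2.1] w 0.0248
shift [ 0.0003 -0.006  -0.0001] turn [-0.0002  0.0002  0.    ]
```

No contact force, so the slot is round the post. I slide 6 mm and try lowering past the pin-tip height.

arm_command(steps="0 -0.002 0 0 0 0 255;0 -0.004 0 0 0 0 255;0 -0.006 0 0 0 0 255;0 -0.006 0 0 0 0 255;0 -0.006 0.002 0 0 0 255;0 -0.006 0.004 0 0 0 255;0 -0.006 0.006 0 0 0 255;0 -0.006 0.007 0 0 0 255;0 -0.006 0.007 0 0 0 255;0 -0.006 0.007 0 0 0 255")

```text
time: 16.8
tool_pos: [0.5367, 0.0641, 0.0503]
ee_rot: [-0.636, 0.772, -0.0, -0.0]
ft_force: [-0.2, 0.2, -2.8]
grip_width: 0.0246
```

```bash
python3 go.py 0.5367 0.0639 0.0505 -101; python3 -c "
from h import *
print(r.get_state()['ft_torque'])"
```

```text
t 16.8 pos [0.5367 0.0641 0.0503] yaw -101.0 tilt [-0. -0.] F [-0.2  0.2 -2.8] w 0.0246
shift [ 0.0002 -0.0001 -0.0002] turn [ 0. -0.  0.]
[ 0.01941193  0.03802465 -0.01482362]
```

The underside is 4 mm below the pin's tip with no force, so the bush has found the pin. Next I lower onto the token and press.

arm_command(steps="0 0 0.002 0 0 0 255;0 0 0.004 0 0 0 255;0 0 0.005 0 0 0 255;0 0 0.006 0 0 0 255;0 0 0.007 0 0 0 255;0 0 0.008 0 0 0 255;0 0 0.009 0 0 0 255;0 0 0.01 0 0 0 255;0 0 0.01 0 0 0 255;0 0 0.01 0 0 0 255")

```text
time: 17.8
tool_pos: [0.5368, 0.0642, 0.0405]
ee_rot: [-0.636, 0.772, -0.0, 0.0]
ft_force: [-2.0, 0.8, 5.2]
grip_width: 0.0248
```

```bash
python3 go.py 0.5367 0.0639 0.0405 -101; python3 post.py pr1; python3 -c "
from h import *
print(r.get_state()['ft_torque'])"
```

```text
t 17.8 pos [0.5368 0.0642 0.0405] yaw -100.99 tilt [0.01 0.  ] F [-2.   0.8  5.2] w 0.0248
shift [ 0.0003 -0.     -0.    ] turn [-0.0002  0.0001  0.0001]
pr1 t 17.8 n 30451 plane slope x,y deg [ 0.15 -0.08] z0 0.0057 rect ((-0.1376953125, -47.87073516845703), (90.52484130859375, 136.76499938964844), 0.10430551320314407) x pct [-0.0433  0.0449] y [-0.1154  0.0199]
pos [0.5368 0.0642 0.0405] F [-2.   0.8  5.2] T [ 0.25  0.89 -0.02]
slot tool x -0.0051 0.0047 mid -0.0002
[0.25291381 0.87945917 0.01388071]
```

The vertical force equals the full spring load less the mask's weight, so the mask is just about at the face. I'll push a little further for firm contact.

arm_command(steps="0 0 0.0005 0 0 0 255;0 0 0.001 0 0 0 255;0 0 0.0015 0 0 0 255;0 0 0.0015 0 0 0 255;0 0 0.0015 0 0 0 255;0 0 0.0015 0 0 0 255;0 0 0.0015 0 0 0 255;0 0 0.0015 0 0 0 255;0 0 0.0015 0 0 0 255;0 0 0.0015 0 0 0 255")

```text
time: 18.85
tool_pos: [0.5368, 0.0642, 0.0404]
ee_rot: [-0.636, 0.771, -0.0, 0.0]
ft_force: [-9.1, 0.8, 20.8]
grip_width: 0.0246
```

```bash
python3 go.py 0.5367 0.0639 0.0405 -101; python3 post.py pr2
```

```text
t 18.85 pos [0.5368 0.0642 0.0404] yaw -100.96 tilt [0.05 0.  ] F [-9.1  0.8 20.8] w 0.0246
shift [ 0.0003  0.0001 -0.0001] turn [-0.0008  0.0002  0.0006]
pr2 t 18.85 n 30385 plane slope x,y deg [ 0.15 -0.14] z0 0.0056 rect ((-0.002452850341796875, -47.84699249267578), (137.33502197265625, 90.64102935791016), 89.90325164794922) x pct [-0.0433  0.0449] y [-0.1153  0.02  ]
pos [0.5368 0.0642 0.0404] F [-9.1  0.8 20.8] T [ 0.43  3.15 -0.09]
slot tool x -0.005 0.0055 mid 0.0002
```

It is firm on the face: z unchanged, force up by 15.6 N. I'll check flatness and seating with the fixed cameras.

```bash
cat > flat.py <<'E'
from tip import *
o=np.array([.5783,.0561]); a=np.radians(-11.0); X=np.array([np.cos(a),np.sin(a)]); Y=np.array([-X[1],X[0]])
for n in("wrist","scene","side"):
    im,d,K,T=grab(n); P=cloud(d,K,T); x=(P[...,:2]-o)@X; y=(P[...,:2]-o)@Y; Z=P[...,2]; ok=d>0
    def fit(m):
        q=np.c_[x[m],y[m],np.ones(m.sum())]; z=Z[m]
        for _ in range(4):
            k=np.linalg.lstsq(q,z,rcond=None)[0]; g=abs(z-q@k)<.0015; q,z=q[g],z[g]
        return k,len(z)
    pl=ok&(x>-.058)&(x<.070)&(abs(y)<.041)&(abs(Z-.036)<.006)&~((x<-.022)&(abs(y)<.04))
    jg=ok&(abs(y)<.053)&(x>-.072)&(x<.083)&((abs(y)>.0475)|(x>.077)|(x<-.065))&(abs(Z-.03)<.003)
    (k,c),(kj,cj)=fit(pl),fit(jg)
    print(n,"plate z0 %.4f slope mm/100mm x %.2f y %.2f n %d"%(k[2],k[0]*100,k[1]*100,c)," jig z0 %.4f %.2f %.2f n %d"%(kj[2],kj[0]*100,kj[1]*100,cj),"diff at x=-50 %.4f at 0 %.4f at 70 %.4f"%tuple((k-kj)@np.array([v,0,1]) for v in(-.05,0,.07)))
    if n=="side":
        u,v=proj([.578,.056,.035],K,T).astype(int); cv2.imwrite("pics/fin.png",cv2.resize(im[v-60:v+60,u-80:u+80],(800,600),interpolation=2)[...,::-1])
E
python3 flat.py
```

```text
wrist plate z0 0.0346 slope mm/100mm x 0.13 y -0.05 n 22554  jig z0 0.0297 0.03 0.05 n 7951 diff at x=-50 0.0048 at 0 0.0049 at 70 0.0050
scene plate z0 0.0348 slope mm/100mm x 0.44 y 0.39 n 1248  jig z0 0.0301 -0.08 0.42 n 428 diff at x=-50 0.0045 at 0 0.0047 at 70 0.0051
side plate z0 0.0342 slope mm/100mm x 0.22 y 0.31 n 833  jig z0 0.0296 0.34 -0.12 n 323 diff at x=-50 0.0046 at 0 0.0046 at 70 0.0045
```

View pics/fin.png

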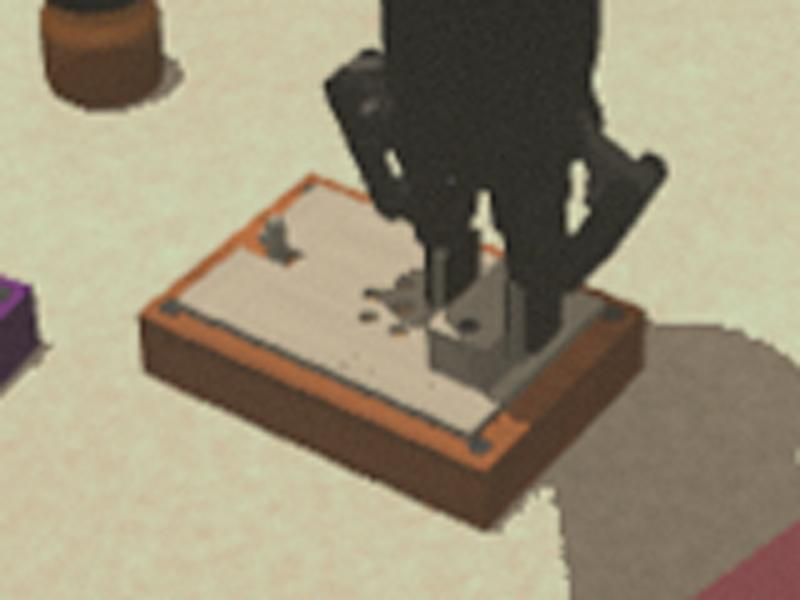

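The side view shows the post standing in the slot at (275,240) and the plate lying flat on the jig. All three cameras put the plate 4.6 to 5.0 mm above the face, against a true 5 mm. I'll relieve the sideways load and bias the far end slightly downward.

arm_command(steps="0 0.0002 0 -0.001 0 0 255;0 0.0004 0 -0.002 0 0 255;0 0.0005 0 -0.003 0 0 255;0 0.0005 0 -0.004 0 0 255;0 0.0005 0 -0.005 0 0 255;0 0.0005 0 -0.005 0 0 255;0 0.0005 0 -0.005 0 0 255;0 0.0005 0 -0.005 0 0 255;0 0.0005 0 -0.005 0 0 255;0 0.0005 0 -0.005 0 0 255")

```text
time: 20.05
tool_pos: [0.5368, 0.0642, 0.0404]
ee_rot: [-0.636, 0.771, 0.001, -0.001]
ft_force: [-6.2, -0.1, 19.3]
grip_width: 0.0246
```

```bash
python3 go.py 0.5367 0.0639 0.0405 -101; python3 flat.py; python3 -c "
from h import *
print(r.get_state()['ft_torque'])"
```

```text
t 20.05 pos [0.5368 0.0642 0.0404] yaw -100.96 tilt [-0.19  0.06] F [-6.2 -0.1 19.3] w 0.0246
shift [ 0.0003  0.     -0.0001] turn [0.0035 0.0004 0.0007]
wrist plate z0 0.0346 slope mm/100mm x 0.12 y -0.06 n 22743  jig z0 0.0297 0.05 0.03 n 7978 diff at x=-50 0.0049 at 0 0.0049 at 70 0.0050
scene plate z0 0.0349 slope mm/100mm x 0.19 y 0.16 n 1233  jig z0 0.0300 0.10 0.34 n 405 diff at x=-50 0.0048 at 0 0.0048 at 70 0.0049
side plate z0 0.0342 slope mm/100mm x 0.68 y 0.14 n 800  jig z0 0.0295 0.11 -0.14 n 322 diff at x=-50 0.0044 at 0 0.0047 at 70 0.0051
[-0.21299315  2.14037495 -0.04290397]
```

Flat everywhere, held with about 19 N, and stable. Handing in.

```bash
python3 -c "
from rig import r
print(r.hand_in()); s=r.get_state(); print(s['time'],s['tool_pos'],s['ft_force'])"
```

```text
the job is handed in; nothing more can be done
None
the job is handed in; nothing more can be done
```

The 50 mm round blank is in the brown jig's nest, and the mask is on over it. I handed the job in at about 20 s with the arm still gripping the mask and pressing it flat. `hand_in` gave no verdict, and the robot could not be read afterwards.

- **Blank:** it went into the nest without force and sat level about 6 mm proud before the mask went on.
- **Mask:** I lowered the slot around the tall post, then slid the mask 6 mm. It then dropped past the pin's tip with no contact force, so the bush had found the pin.
- **Press:** the final push is about 19 N at the wrist. When I pressed 1.5 mm further the tool moved only about 0.1 mm and the force rose by about 16 N, so the mask is hard against the jig's face.
- **Flatness:** two cameras put the plate's top 4.8–5.0 mm above the face along its length. The side camera read 4.4–5.1 mm, which I put down to its fewer depth points (true value 5 mm).
- **Not as expected:**
  - A sideways load of about 6 N remains at the wrist.
  - The gripper read about 46 mm on the 50 mm blank.
  - At both pick-ups the tool stopped about 3 mm above the commanded height, but both grips held.
- **Other items:** I did not touch the other blanks or the paint jar, but I did not measure them again at the end.

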